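# Open the paddle-latched box and put the lighter away

### The arm

A 6-joint arm with a two-finger parallel gripper is mounted at the origin on a cart in front of the work surface, level with it; the furniture and walls round the work are solid. World frame = base frame: x ahead of the robot, y to its left, z up, the work surface at z = 0. Lengths are in m, angles in rad, forces in N, time in s.
With the tool pointing down it reaches from about 0.3 to 0.775 m from the base axis. Payload 14.6 kg.
Tool frame: the origin (TCP) lies at the very end of the fingers, on their centre line; the grasp point (between the pads) lies 19 mm behind it; z points along the fingers, y is the line along which they close (so a half turn about z gives the same grasp; the last joint's range is limited). The gripper opens to 94 mm and grips with 3 to 60 N. Pads are 16 mm wide; open, the fingers measure 119 mm over their backs; the gripper's body (75 mm by 177 mm) begins 78 mm behind the grasp point.
Start: joints at [1.199, 0.3, 1.521, -0, 1.321, -0.067], TCP at [0.165, 0.525, 0.205] pointing down, gripper open.
Joint ranges: [-3.03, 3.03], [-0.79, 2.21], [0.23, 2.52], [-1.04, 4.18], [0, 3.07], [-2.55, 2.55]. Speed limits (rad/s): [2.22, 2.22, 2.57, 3.14, 3.14, 3.14].

### API

Orientations are given as [roll, pitch, yaw] about the fixed x, y, z axes, in that order (R = Rz(yaw) Ry(pitch) Rx(roll)).
In Python, from station import ctrl gives the robot as it stands.
- The arm moves only by the tool carry_out, never from a script. Its argument "motion" is text: rows parted by semicolons, each of 7 numbers parted by spaces: the shift along the world's x, y, z in m, then the turn, a rotation vector about the world's x, y, z in degrees, then the closure in counts, from 0 (fully open) to 255 (shut). In form: dx dy dz wx wy wz hand; .... A call has 1 to 20 rows; each row shifts and turns the commanded pose from where the row before left it; what a row does not reach is not made up. A row lasts 1/12 s, in which the tool goes at most 41.7 mm and 7.16 degrees, less where a joint would pass 70% of its speed; a pose out of reach is approached as far as the arm can. A call is refused whole if a number of a shift passes 0.0417 or a number of a turn 7.16, either way. A call with a gripper value outside its range is refused whole. The fingers move at their own pace and stop on an object; "grip_force" is the grip in N (left out, the last holds). Time passes only in rows, so rows that do not move let the fingers close. It gives the time, the measured TCP pose, the force, the opening and the grip force at its end, in the units of the state.
- ctrl.get_obs(): the state, without advancing time (a new reading comes with each control period).
- ctrl.camera(name): name is "side" or "top" or "wrist"; returns a dict with "pixels" (400x640x3 uint8, red, green, blue), "range_z" (400x640 float32, m along the optical axis (not along the pixel's ray), 0 where there is no reading), "K" (3x3 intrinsics, pixels), "position" and "attitude" of the camera in the world. Camera axes: x right, y up, looking along -z (the intrinsics and any distortion apply to the point x, -y, -z); pixel columns grow to the right and rows downward; lengths in m; the calibration is good to about 2 mm. The wrist camera is an equidistant fisheye: a pixel r from the principal point sees the ray r / f radians off the axis. A picture is of the moment at which its call begins.
- ctrl.hand_in(): hands the job in; it is judged then, once.
The state is a dict: "time_s": time; "qpos": joint angles; "joint_vel": joint speeds; "tau": joint torques, N m; "ee_pos": TCP position; "eef_rot": TCP orientation; "force": force on the tool from outside, world axes, zero at the start; "moment": the same for the moment, N m; "grip_width": finger opening in m; "grip_force": force on a finger pad.
Only numpy, scipy, OpenCV 4.12 (cv2) and the standard library are available. Lean on these libraries where they do the work, as an engineer would, in place of code of your own. Each camera call takes 0.05 s, during which the arm holds its last target. There are 200 camera calls.

### The job

Put the lighter away in the low wooden box. Hook up the steel paddle handle that sticks out over the box's front so that the hidden pawl under the lid lets go, swing the lid back past upright so that it stays open, then lay the lighter (do not drop it in) flat on the box's floor beside the matchbox that is already there and let go. Leave the lid open and do not disturb the tea light, the cup or the glass.

Things in the scene. Friction and masses are not known exactly. Their poses are not given: they have to be found in the camera images.
- box: low open-topped wooden box, fixed to the worktop, 150 (its x) x 220 (its y) x 75 mm high without the lid, walls and floor 6 mm. Origin: centre of its underside. Its -x side is the front, where the paddle sticks out, and looks roughly to the robot's left; the lid is hinged along its +x (back) edge.
- box_in (a point): centre of the upper face of the box's floor, 6 mm above the worktop; axes as the box. The inside is 138 (x) x 208 (y) mm. A small steel keeper hangs off the middle of the front wall inside (40 mm wide, reaching 32 mm in, 48 to 71 mm above the worktop): keep clear of it.
- lid_hinge (a point): middle of the lid's hinge line, on the top of the box's back wall: 75 mm from the box's centre along its +x, 76 mm above its underside. The hinge line runs along the box's y.
- lid (a joint): lid angle (rad): 0 closed, growing as its front edge rises, stop at 1.85 (leaning back past upright). A 150 x 220 x 10 mm wooden board, underside level with the hinge line when closed. The hinge is stiff: the lid stays where it is left; raising it by the paddle takes about 3 N. Latched, it cannot rise more than about 0.01.
- paddle (a joint): angle of the paddle handle relative to the lid, 0 flat, growing as its free edge is lifted, stop at 0.55 rad. A light spring returns it (about 0.6 N at the free edge when flat, 1.3 N at the stop). The pawl under it leaves the keeper beyond about 0.2 rad; at the stop, lifting further raises the lid.
- paddle_pivot (a point): middle of the paddle's pivot line on top of the lid, parallel to the hinge line; with the lid closed 118 mm in front of it and 15 mm above it.
- paddle_edge (a point): middle of the paddle's free front edge, a rolled rim 7 mm thick. The paddle is a dark steel plate 56 mm wide (along the box's y) and 5 mm thick that reaches 76.5 mm from its pivot to this edge, level at rest. It overhangs the box's front by 44 mm, with 86 mm free below it.
- lighter: pocket lighter lying on the worktop, 24 (its x) x 76 (its y) x 12 mm (z). Origin: centre of its underside. 30 g.
- matchbox: matchbox, 36 (x) x 53 (y) x 15 mm, lying on the box's floor towards its +y end, long side along the box's y. Origin: centre of its underside. It stays in the box.
- tea_light: tea light in a tin cup, 38 mm across, 15 mm high, on the worktop. Origin: centre of its underside. Leave alone.
- espresso_cup: small cup with a handle, 60 x 87 mm, 50 mm high, on the worktop. Origin: centre of its underside. Leave alone.
- tumbler: drinking glass, 81 mm across, 91 mm high, on the worktop. Origin: centre of its underside. Leave alone.
Mind the look-alikes: they are no part of the job. Of the things that look like the lighter, take the one that is farthest from the robot's base at the start.

How it is judged:
On the way, in this order (a step that is already met when the one before it is completed fails the run):
1. the paddle is lifted so that the pawl is withdrawn (value of joint paddle above 0.17 rad).
2. the lid is swung back past upright (beyond 1.57 rad) (value of joint lid above 1.57 rad), for 0.2 s.
At the end, for the whole second after the job is handed in: The lid stands open beyond 1.57 rad and still; the lighter lies still and flat (within 0.25 rad) on the box's floor (underside within 10 mm of it), its middle inside the walls; the matchbox still lies flat on the floor inside (value of joint lid above 1.57 rad and x of lighter in the frame of box between -0.069 and 0.069 m and y of lighter in the frame of box between -0.104 and 0.104 m and z of each of lighter, matchbox in the frame of box below 0.016 m and angle between each of lighter, matchbox's own z axis and vertical below 0.25 rad and x of matchbox in the frame of box between -0.069 and 0.069 m and y of matchbox in the frame of box between -0.104 and 0.104 m and linear speed of lighter below 0.02 m/s and velocity of joint lid below 0.1 rad/s); the robot touches nothing.
It fails at once if the lighter is dropped or thrown (faster than 0.8 m/s while the fingers do not touch it) (linear speed of lighter above 0.8 m/s and contact force between the fingers and lighter below 0.05 N).
It fails at once if the tea light is moved by more than 30 mm (distance of tea_light from where it was at the start of the episode above 0.03 m).
It fails at once if the cup is moved by more than 30 mm (distance of espresso_cup from where it was at the start of the episode above 0.03 m).
It fails at once if the glass is moved by more than 30 mm (distance of tumbler from where it was at the start of the episode above 0.03 m).
It also fails if it takes over 58 s, if anything falls off the work surface, if the arm or the gripper's body presses on something with over 40 N, if the wrist force passes 120 N, or if a joint passes its speed limit or range.

## Working session

There is one attempt and no reset: what is moved stays moved. The work goes in short steps, Python scripts to look and compute and a tool call to move; the robot and the scene stay as the last step left them, time stands still between calls to the robot, and variables do not carry over. Pictures are saved under pics/ and viewed, at most 10 in all, crops included, and the job is handed in when it is done.

Besides the shell and the picture viewer there is one more tool, called after "Request:" as name(argument=value, ...), one argument or row to a line, values as JSON. carry_out: Moves the arm, as the interface text tells. Its arguments: {"type":"object","properties":{"motion":{"type":"string"},"grip_force":{"type":"number"}},"required":["motion"]}

```bash
mkdir -p pics
cat > h.py <<'E'
import numpy as np, cv2
from station import ctrl
from scipy.spatial.transform import Rotation as R
def shot(n,tag):
    c=ctrl.camera(n); cv2.imwrite(f'pics/{tag}.png',c['pixels'][:,:,::-1]); np.savez(f'{tag}.npz',**{k:np.array(v) for k,v in c.items()}); return c
def cloud(c):
    K=c['K'];z=c['range_z'];v,u=np.mgrid[:z.shape[0],:z.shape[1]]
    p=np.stack([(u-K[0,2])/K[0,0]*z,-(v-K[1,2])/K[1,1]*z,-z],-1)
    a=np.array(c['attitude']); M=a if a.shape==(3,3) else (R.from_euler('xyz',a).as_matrix() if a.size==3 else R.from_quat(a).as_matrix())
    return p@M.T+c['position']
E
python3 - <<'E'
from h import *
for n in('top','side'):
    c=shot(n,n+'0'); print(n,c['K'],c['position'],c['attitude'],[k for k in c])
print(ctrl.get_obs())
E
```

```text
top [[391.25732939   0.         319.21564119]
 [  0.         391.25732939 205.12552272]
 [  0.           0.           1.        ]] [ 0.46859459 -0.00755022  1.00046615] [ 0.0565453  -0.02197482 -1.59488219] ['pixels', 'range_z', 'K', 'position', 'attitude']
side [[403.96791632   0.         329.95676814]
 [  0.         403.96791632 192.73613168]
 [  0.           0.           1.        ]] [0.48493636 0.94631148 0.52393067] [ 1.1456989  -0.0125196  -3.12163141] ['pixels', 'range_z', 'K', 'position', 'attitude']
{'time_s': 0.1, 'qpos': array([ 1.19939719e+00,  3.00387296e-01,  1.52153821e+00,  3.75673667e-06,
        1.32071853e+00, -6.65898868e-02]), 'joint_vel': array([ 0.00053052, -0.00079855, -0.00344817,  0.00077744, -0.00194546,
        0.00038152]), 'tau': array([ 1.80835697e-03, -5.32648551e+01, -3.53283763e+01,  7.09562330e-02,
        2.35064118e-02, -6.02958153e-05]), 'ee_pos': array([0.16496726, 0.52441612, 0.20495044]), 'eef_rot': array([-3.14054383e+00, -7.35911319e-05,  2.83678244e+00]), 'force': array([ 0.15986678, -0.03278519,  0.13769645]), 'moment': array([-0.03157735, -0.00053622, -0.00887365]), 'grip_force': 0.0, 'grip_width': 0.0937766055921775}
```

View pics/top0.png

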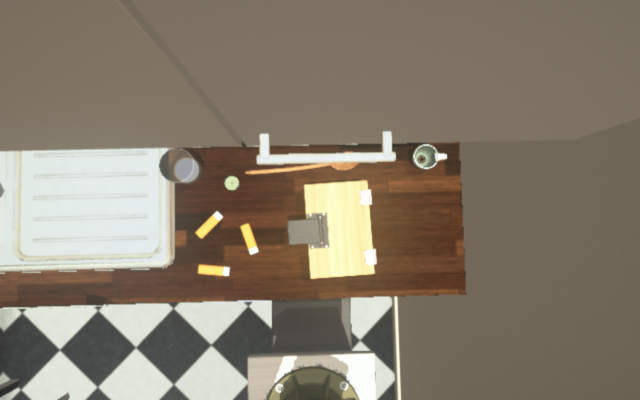

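View pics/side0.png

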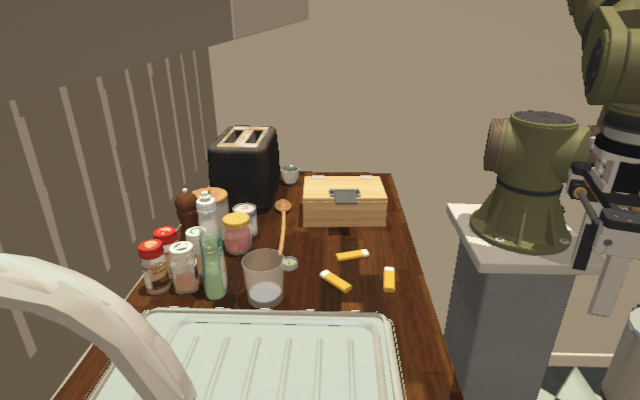

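The top view shows three lighter look-alikes at pixels (209,224), (249,239) and (213,270). The box is at (338,230) with its paddle at (305,232) facing left. The tumbler is at (183,166), the tea light at (232,183) and the cup at (426,157). In the side view the lighters are at (336,281), (352,256) and (389,279). I'll measure each one's distance from the base.

Run:
```python
from h import *
c=dict(np.load('top0.npz'));P=cloud(c)
for u,v in [(209,224),(249,239),(213,270),(320,260),(300,232),(183,166),(232,183),(426,157),(325,158),(300,100),(280,280),(338,265)]: print(u,v,P[v,u].round(3), np.hypot(*P[v,u][:2]).round(3))
hsv=cv2.cvtColor(c['pixels'],cv2.COLOR_RGB2HSV)
z=P[:,:,2]; m=((z>0.007)&(z<0.03)&(P[:,:,0]<.6)&(P[:,:,0]>.2)).astype(np.uint8)
n,l,s,ce=cv2.connectedComponentsWithStats(m)
for i in range(1,n):
    if s[i,4]>80:
        q=P[l==i][:,:2].astype(np.float32); print('low',s[i],cv2.minAreaRect(q),z[l==i].mean())
for nm,lo,hi in(('lid',.078,.092),('pad',.0925,.11)):
    m=((z>lo)&(z<hi)&(P[:,:,0]<.6)&(P[:,:,0]>.15)&(P[:,:,1]<.2)&(P[:,:,1]>-.25)).astype(np.uint8)
    n,l,s,ce=cv2.connectedComponentsWithStats(m)
    i=1+np.argmax(s[1:,4]);q=P[l==i][:,:2].astype(np.float32);print(nm,s[i],cv2.boxPoints(cv2.minAreaRect(q)),cv2.minAreaRect(q),z[l==i].mean())
c2=dict(np.load('side0.npz'));P2=cloud(c2)
print('side')
for u,v in [(336,281),(352,256),(389,279),(345,195),(345,213),(245,165),(230,200),(210,250),(264,270),(215,290),(290,175),(300,20),(230,10)]: print(u,v,P2[v,u].round(3))
crop=cv2.resize(c['pixels'][150:300,150:300],(600,600),interpolation=cv2.INTER_CUBIC);cv2.imwrite('pics/crop0.png',crop[:,:,::-1])
```

```text
209 224 [0.483 0.246 0.015] 0.542
249 239 [0.443 0.147 0.014] 0.467
213 270 [0.368 0.238 0.014] 0.438
320 260 [ 0.392 -0.028  0.086] 0.393
300 232 [0.458 0.017 0.095] 0.459
183 166 [0.631 0.31  0.014] 0.703
232 183 [0.585 0.188 0.014] 0.614
426 157 [ 0.642 -0.308  0.009] 0.712
325 158 [ 0.546 -0.025  0.565] 0.546
300 100 [ 0.574 -0.001  0.681] 0.574
280 280 [0.338 0.073 0.003] 0.345
338 265 [ 0.38  -0.069  0.087] 0.386
low [462 172  12 161 576] ((0.3999575972557068, -0.4007714092731476), (0.39916175603866577, 0.004174132831394672), 0.13183017075061798) 0.01871805062326492
low [224 177  16  14 144] ((0.5828568935394287, 0.18889690935611725), (0.03227024897933006, 0.03799775615334511), 1.9690423011779785) 0.010137467116620974
low [   0  180  173   91 1094] ((0.4105883240699768, 0.5150342583656311), (0.18759827315807343, 0.46999338269233704), 26.574729919433594) 0.009956580377698029
low [  7 211  11  45 143] ((0.4722442328929901, 0.7358942627906799), (0.109300397336483, 0.024763211607933044), 0.6372518539428711) 0.008789271196343283
low [196 211  28  28 283] ((0.48125454783439636, 0.246
[... 618 characters left out ...]
15772205591201782), 2.8040125370025635) 0.08704957015042142
pad [288 214  37  33 787] [[ 0.4214878   0.04385381]
 [ 0.42496789 -0.03756123]
 [ 0.49895436 -0.03439868]
 [ 0.49547428  0.04701636]] ((0.4602210819721222, 0.004727564752101898), (0.0740540474653244, 0.08148938417434692), 2.4476165771484375) 0.0949952121170006
side
336 281 [0.48  0.257 0.011]
352 256 [0.443 0.158 0.008]
389 279 [0.368 0.245 0.01 ]
345 195 [0.46  0.008 0.094]
345 213 [0.458 0.    0.038]
245 165 [ 0.727 -0.063  0.144]
230 200 [ 0.775 -0.057  0.042]
210 250 [0.717 0.306 0.111]
264 270 [0.626 0.268 0.042]
215 290 [0.716 0.311 0.023]
290 175 [ 0.633 -0.269  0.034]
300 20 [ 0.576 -0.086  0.501]
230 10 [0.575 0.58  0.523]
```

View pics/crop0.png

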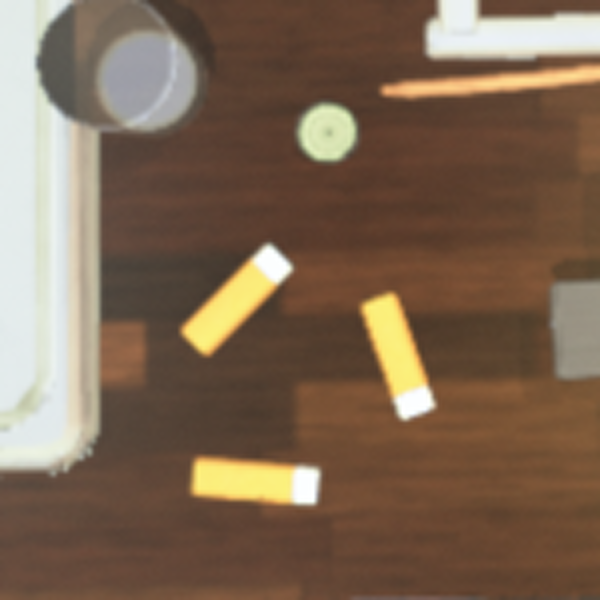

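The target is the lighter at top (209,224), 0.542 m from the base; the crop confirms it as the upper-left one with a white end. The rail and cabinet front sit at x > 0.546 and z > 0.5. Next I bring the closed gripper in front of the paddle.

Request:
carry_out(
  motion="0.0243 -0.0333 0 0 0 -5.8 255; 0.0243 -0.0333 0 0 0 -5.8 255; 0.0243 -0.0333 0 0 0 -5.8 255; 0.0243 -0.0333 0 0 0 -5.8 255; 0.0243 -0.0333 0 0 0 -5.8 255; 0.0243 -0.0333 0 0 0 -5.8 255; 0.0243 -0.0333 0 0 0 -5.8 255; 0.0243 -0.0333 0 0 0 -5.8 255; 0.0243 -0.0333 0 0 0 -5.8 255; 0.0243 -0.0333 0 0 0 -5.8 255; 0.0243 -0.0333 0 0 0 -5.8 255; 0.0243 -0.0333 0 0 0 -5.8 255; 0 0 0 0 0 0 255; 0 0 0 0 0 0 255; 0 0 0 0 0 0 255",
  grip_force=10,
)

```text
time_s: 1.35
ee_pos: [0.4563, 0.1252, 0.2052]
eef_rot: [-3.141, -0.0, 1.623]
force: [-0.0, 0.3, -0.2]
grip_width: 0.0006
grip_force: 0.0
```

Request:
carry_out(
  motion="0 0 0 -6.24 -0.31 0 255; 0 0 0 -6.24 -0.31 0 255; 0 0 0 -6.24 -0.31 0 255; 0 0 0 -6.24 -0.31 0 255; 0 0 0 -6.24 -0.31 0 255; 0 0 0 -6.24 -0.31 0 255; 0 0 0 -6.24 -0.31 0 255; 0 0 0 -6.24 -0.31 0 255; 0 0 0 0 0 0 255; 0 0 0 0 0 0 255",
)

```text
time_s: 2.18
ee_pos: [0.456, 0.1266, 0.2046]
eef_rot: [-3.136, 0.871, 1.629]
force: [-0.3, -0.7, -0.2]
grip_width: 0.0003
grip_force: 0.0
```

Run:
```python
from h import *
o=ctrl.get_obs();print(o['qpos'].round(2),R.from_euler('xyz',o['eef_rot']).as_matrix().round(2),o['ee_pos'])
```

```text
[ 0.58  0.41  1.61 -0.72  1.64  0.67] [[-0.04  1.    0.04]
 [ 0.64  0.05 -0.76]
 [-0.76 -0.   -0.64]] [0.45598022 0.12657439 0.20456944]
```

Request:
carry_out(
  motion="0 -0.006 -0.025 0 0 0 255; 0 -0.006 -0.025 0 0 0 255; 0 -0.006 -0.025 0 0 0 255; 0 -0.006 -0.025 0 0 0 255; 0 -0.006 -0.025 0 0 0 255; 0 -0.006 -0.025 0 0 0 255; 0 -0.015 -0.003 0 0 0 255; 0 -0.015 0 0 0 0 255; 0 -0.015 0 0 0 0 255; 0 -0.015 0 0 0 0 255; 0 0 0 0 0 0 255; 0 0 0 0 0 0 255",
)

```text
time_s: 3.18
ee_pos: [0.457, 0.0286, 0.0539]
eef_rot: [3.14, 0.87, 1.619]
force: [0.5, 0.5, 1.1]
grip_width: 0.0007
grip_force: 0.0
```

Run:
```python
from h import *
c=shot('side','side1'); i=c['pixels'][120:270,240:440]; cv2.imwrite('pics/s1.png',cv2.resize(i,(800,600),interpolation=3)[:,:,::-1])
```

```text
(no output)
```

View pics/s1.png

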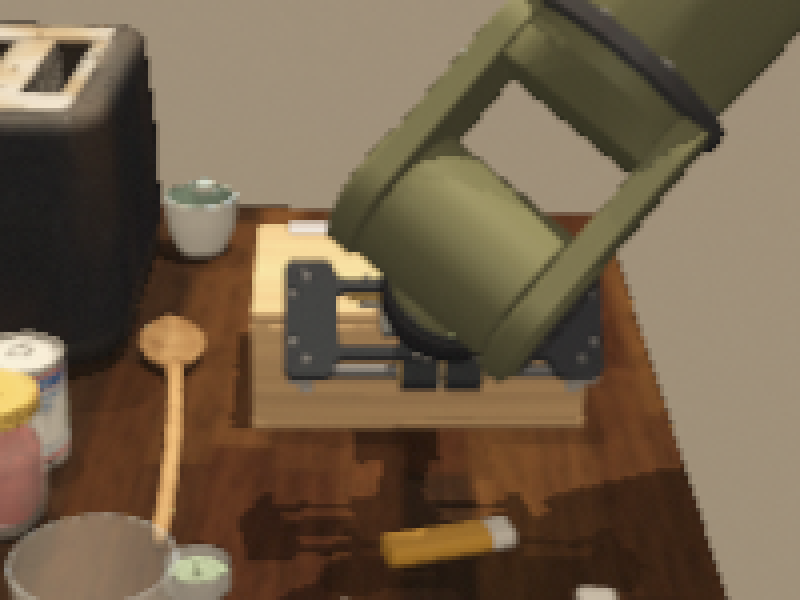

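The view shows the gripper tilted in front of the box, centred on the paddle (around (420,340) in the crop), with nothing touched. I lift now.

Request:
carry_out(
  motion="0 0 0.007 0 0 0 255; 0 0 0.007 0 0 0 255; 0 0 0.007 0 0 0 255; 0 -0.001 0.007 0 0 0 255; 0 -0.001 0.007 0 0 0 255; 0 -0.001 0.007 0 0 0 255; 0 -0.001 0.007 0 0 0 255; 0 -0.001 0.007 0 0 0 255; 0 0 0 0 0 0 255; 0 0 0 0 0 0 255",
)

```text
time_s: 4.07
ee_pos: [0.4568, 0.0241, 0.1088]
eef_rot: [-3.141, 0.872, 1.622]
force: [0.3, 2.4, -0.5]
grip_width: 0.0007
grip_force: 0.8
```

Run:
```python
import numpy as np
p=None
for t in np.arange(0,1.8,.09):
    y=-.1487+.173*np.cos(.249+t)+.0051; z=.076+.173*np.sin(.249+t)-.0061
    print(round(t,2),round(y,4),round(z,4), None if p is None else (round(y-p[0],4),round(z-p[1],4))); p=(y,z)
```

```text
0.0 0.0241 0.1125 None
0.09 0.0196 0.1274 (np.float64(-0.0045), np.float64(0.0149))
0.18 0.0137 0.1419 (np.float64(-0.0058), np.float64(0.0144))
0.27 0.0066 0.1557 (np.float64(-0.0071), np.float64(0.0138))
0.36 -0.0017 0.1689 (np.float64(-0.0083), np.float64(0.0132))
0.45 -0.0112 0.1812 (np.float64(-0.0095), np.float64(0.0124))
0.54 -0.0217 0.1927 (np.float64(-0.0105), np.float64(0.0115))
0.63 -0.0332 0.2031 (np.float64(-0.0115), np.float64(0.0105))
0.72 -0.0457 0.2125 (np.float64(-0.0124), np.float64(0.0094))
0.81 -0.0589 0.2207 (np.float64(-0.0132), np.float64(0.0082))
0.9 -0.0728 0.2277 (np.float64(-0.0139), np.float64(0.007))
0.99 -0.0872 0.2335 (np.float64(-0.0145), np.float64(0.0057))
1.08 -0.1022 0.2379 (np.float64(-0.0149), np.float64(0.0044))
1.17 -0.1174 0.2409 (np.float64(-0.0153), np.float64(0.003))
1.26 -0.1329 0.2426 (np.float64(-0.0155), np.float64(0.0017))
1.35 -0.1485 0.2428 (np.float64(-0.0156), np.float64(0.0003))
1.44 -0.164 0.2417 (np.float64(-0.0155), np.float64(-0.0011))
1.53 -0.1794 0.2392 (np.float64(-0.0154), np.float64(-0.0025))
1.62 -0.1944 0.2353 (np.float64(-0.0151), np.float64(-0.0039))
1.71 -0.2091 0.23 (np.float64(-0.0147), np.float64(-0.0052))
```

Request:
carry_out(
  motion="0 -0.0022 0.009 0 0 0 255; 0 -0.0023 0.0085 0 0 0 255; 0 -0.0029 0.0072 0 0 0 255; 0 -0.003 0.0072 0 0 0 255; 0 -0.0035 0.0069 0 0 0 255; 0 -0.0036 0.0069 0 0 0 255; 0 0 0 0 0 0 255",
)

```text
time_s: 4.65
ee_pos: [0.4569, 0.006, 0.1556]
eef_rot: [3.141, 0.872, 1.62]
force: [0.4, 1.6, -0.0]
grip_width: 0.001
grip_force: 0.8
```

Run:
```python
from h import *
c=shot('side','side2'); i=c['pixels'][90:240,240:440]; cv2.imwrite('pics/s2.png',cv2.resize(i,(800,600),interpolation=3)[:,:,::-1])
```

```text
(no output)
```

View pics/s2.png

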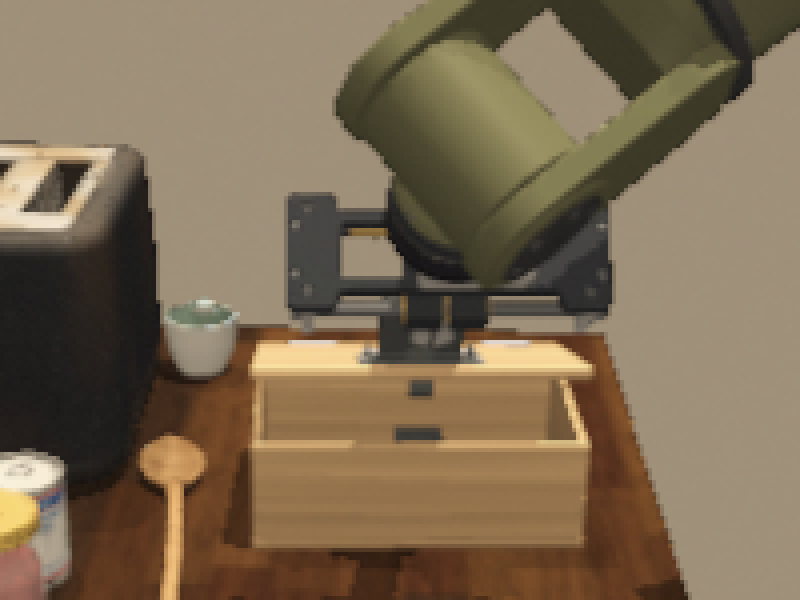

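The lid's front edge (crop (420,370)) is well clear of the box's front rim (crop (420,445)), so the pawl has let go. I continue round the arc.

Request:
carry_out(
  motion="0.0003 -0.0042 0.0066 0 0 0 255; 0.0003 -0.0042 0.0066 0 0 0 255; 0.0003 -0.0047 0.0062 0 0 0 255; 0.0003 -0.0048 0.0062 0 0 0 255; 0.0003 -0.0052 0.0058 0 0 0 255; 0.0003 -0.0053 0.0057 0 0 0 255; 0.0003 -0.0057 0.0053 0 0 0 255; 0.0003 -0.0058 0.0052 0 0 0 255; 0.0003 -0.0062 0.0047 0 0 0 255; 0.0003 -0.0062 0.0047 0 0 0 255; 0.0003 -0.0066 0.0041 0 0 0 255; 0.0003 -0.0066 0.0041 0 0 0 255; 0.0003 -0.0069 0.0035 0 0 0 255; 0.0003 -0.007 0.0035 0 0 0 255; 0.0003 -0.0072 0.0029 0 0 0 255; 0.0003 -0.0073 0.0028 0 0 0 255; 0.0003 -0.0075 0.0022 0 0 0 255; 0.0003 -0.0074 0.0022 0 0 0 255",
)

```text
time_s: 6.2
ee_pos: [0.4621, -0.103, 0.2367]
eef_rot: [-3.14, 0.872, 1.623]
force: [0.8, 2.3, -1.9]
grip_width: 0.0003
grip_force: 1.1
```

Request:
carry_out(
  motion="0.0003 -0.0076 0.0015 0 0 0 255; 0.0003 -0.0077 0.0015 0 0 0 255; 0.0003 -0.0077 0.0009 0 0 0 255; 0.0003 -0.0078 0.0008 0 0 0 255; 0.0003 -0.0078 0.0002 0 0 0 255; 0.0003 -0.0078 0.0001 0 0 0 255; 0.0003 -0.0078 -0.0005 0 0 0 255; 0.0003 -0.0077 -0.0006 0 0 0 255; 0.0003 -0.0077 -0.0012 0 0 0 255; 0.0003 -0.0077 -0.0013 0 0 0 255; 0.0003 -0.0075 -0.0019 0 0 0 255; 0.0003 -0.0075 -0.002 0 0 0 255; 0.0003 -0.0074 -0.0026 0 0 0 255; 0.0003 -0.0073 -0.0026 0 0 0 255; 0 0 0 0 0 0 255; 0 0 0 0 0 0 255",
)

```text
time_s: 7.53
ee_pos: [0.466, -0.2097, 0.2288]
eef_rot: [-3.139, 0.873, 1.622]
force: [-0.7, -0.0, 1.6]
grip_width: 0.0005
grip_force: 0.6
```

Run:
```python
from h import *
print(ctrl.get_obs()['qpos'].round(2))
c=shot('side','side3'); i=c['pixels'][60:240,220:460]; cv2.imwrite('pics/s3.png',cv2.resize(i,(800,600),interpolation=3)[:,:,::-1])
```

```text
[-0.09  0.17  1.86 -0.96  1.18  0.29]
```

View pics/s3.png

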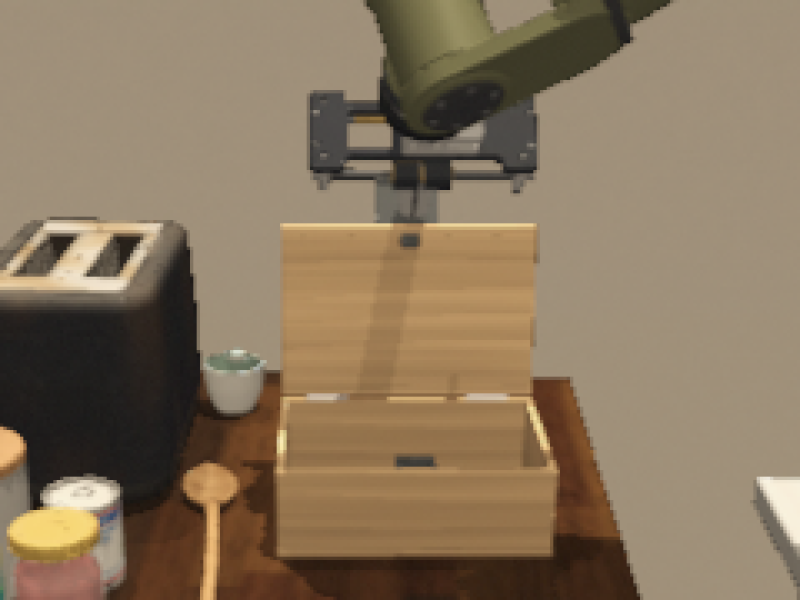

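The lid is upright or a little past it, its underside facing the camera around crop (410,310). I measure its angle from the depth.

```bash
cat > lid.py <<'E'
from h import *
import sys
c=shot('side',sys.argv[1]);P=cloud(c).reshape(-1,3)
d=P[:,:2]-[.4665,-.1487]; a=-(d@[.049,-.999]); b=d@[.999,.049]; z=P[:,2]
m=(abs(a)<.1)&(b>-.1)&(b<-.03)&(z>.10)&(z<.2)
k=np.polyfit(z[m],a[m],1); print(m.sum(),'lid',np.pi/2-np.arctan(k[0]),k)
E
python3 lid.py l1
```

```text
843 lid 1.7343091308464191 [-0.16498581  0.01202071]
```

The lid stands at 1.73 rad. I retreat, turn the tool upright and go over the lighter, whose closing axis is at 44.2°.

Request:
carry_out(
  motion="0 0.035 0 0 0 0 255; 0 0.035 0 0 0 0 255; 0 0.035 0 0 0 0 255; 0.001 0.025 -0.005 6.24 0.31 0 255; 0.001 0.025 -0.005 6.24 0.31 0 255; 0.001 0.025 -0.005 6.24 0.31 0 80; 0.001 0.025 -0.005 6.24 0.31 0 80; 0.001 0.025 -0.005 6.24 0.31 0 80; 0.001 0.025 -0.005 6.24 0.31 0 80; 0.001 0.025 -0.005 6.24 0.31 0 80; 0.001 0.025 -0.005 6.24 0.31 0 80; 0.001 0.025 -0.005 0 0 6.9 80; 0.001 0.025 -0.005 0 0 6.9 80; 0.001 0.025 -0.005 0 0 6.9 80; 0.001 0.025 -0.005 0 0 6.9 80; 0.001 0.025 -0.005 0 0 6.9 80; 0.001 0.026 -0.005 0 0 6.9 80; 0 0 0 0 0 0 80; 0 0 0 0 0 0 80",
)

```text
time_s: 9.22
ee_pos: [0.4797, 0.2477, 0.1582]
eef_rot: [-3.14, -0.0, 2.346]
force: [0.4, -0.6, 0.1]
grip_width: 0.0646
grip_force: 0.0
```

```bash
python3 - <<'E'
from h import *
print(ctrl.get_obs()['qpos'].round(2))
c=shot('wrist','w1');print(c['K'],c['position'],c['attitude'])
E
python3 lid.py l2
```

```text
[ 0.41  0.32  1.61  0.    1.21 -0.37]
[[309.70691629   0.         320.25081983]
 [  0.         309.70691629 195.46455814]
 [  0.           0.           1.        ]] [0.4293025  0.29974086 0.33839149] [-2.54783175e-01  7.18480715e-04  7.75736071e-01]
103 lid 1.3403467339303508 [ 0.23461765 -0.01726539]
```

View pics/w1.png

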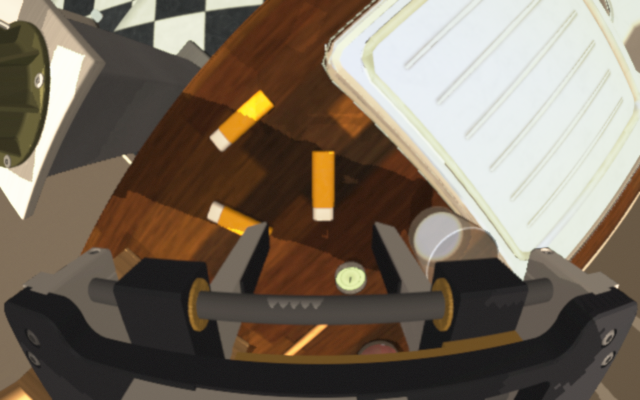

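The wrist view shows the chosen lighter at (322,186), vertical in the image and centred between the fingers (columns 250 and 390). I descend.

Request:
carry_out(
  motion="0.0015 -0.001 -0.025 0 0 0 80; 0 0 -0.025 0 0 0 80; 0 0 -0.025 0 0 0 80; 0 0 -0.025 0 0 0 80; 0 0 -0.02 0 0 0 80; 0 0 -0.015 0 0 0 80; 0 0 -0.01 0 0 0 80; 0 0 -0.008 0 0 0 80; 0 0 0 0 0 0 80; 0 0 0 0 0 0 80; 0 0 0 0 0 0 255; 0 0 0 0 0 0 255; 0 0 0 0 0 0 255; 0 0 0 0 0 0 255; 0 0 0 0 0 0 255; 0 0 0 0 0 0 255",
  grip_force=15,
)

```text
time_s: 10.65
ee_pos: [0.4818, 0.2458, 0.0059]
eef_rot: [3.141, 0.0, 2.345]
force: [0.8, 1.2, -0.1]
grip_width: 0.028
grip_force: 0.1
```

Request:
carry_out(
  motion="0 0 0 0 0 0 255; 0 0 0 0 0 0 255; 0 0 0 0 0 0 255",
)

```text
time_s: 10.9
ee_pos: [0.4818, 0.2458, 0.0059]
eef_rot: [3.141, 0.0, 2.345]
force: [0.2, 0.4, 1.7]
grip_width: 0.0229
grip_force: 15.0
```

Request:
carry_out(
  motion="0 0 0.01 0 0 0 255; 0 0 0.02 0 0 0 255; 0 0 0.025 0 0 0 255; 0 0 0.025 0 0 0 255; 0 0 0.025 0 0 0 255; 0 0 0.025 0 0 0 255; 0 0 0.025 0 0 0 255; 0 0 0 0 0 0 255; 0 0 0 0 0 0 255",
)

```text
time_s: 11.65
ee_pos: [0.4821, 0.2459, 0.1623]
eef_rot: [3.139, 0.001, 2.345]
force: [0.5, -0.0, -0.7]
grip_width: 0.023
grip_force: 15.0
```

```bash
python3 lid.py l3
python3 - <<'E'
from h import *
c=shot('top','top3');P=cloud(c);z=P[:,:,2]
d=P[:,:,:2]-[.4629,-.0737]; a=d@[.049,-.999]; b=d@[.999,.049]
m=(abs(a)<.062)&(abs(b)<.098)
print('floor',np.median(z[m&(z<.015)])); k=m&(z>.015)&(z<.03)
print('match',k.sum(),a[k].min(),a[k].max(),b[k].min(),b[k].max())
rgb=c['pixels']; cv2.imwrite('pics/t3.png',cv2.resize(rgb[140:300,180:420],(800,533),interpolation=3)[:,:,::-1])
E
```

```text
186 lid 1.3152453273492233 [ 0.2612633  -0.02025661]
floor 0.007060321696399918
match 303 -0.017345558282950046 0.036789605655317414 0.042814426578560855 0.08296052464288933
```

View pics/t3.png

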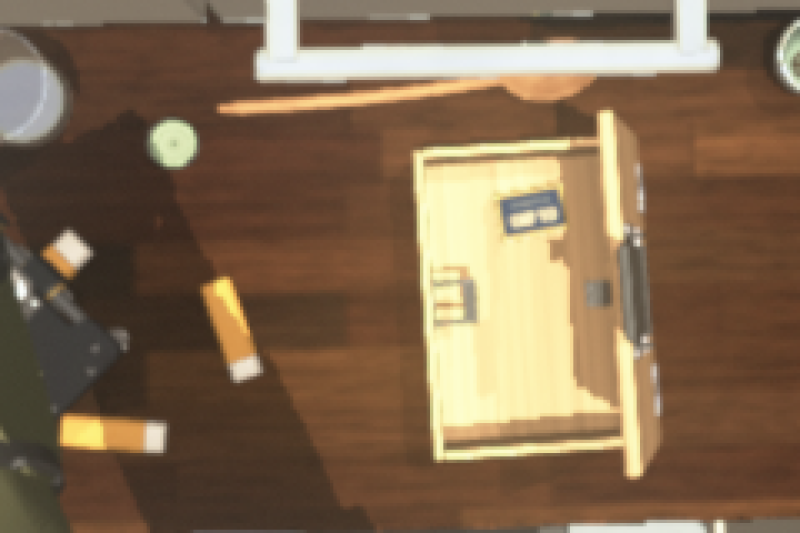

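The crop shows the lighter held at (65,250), the matchbox at (532,210) and the tea light untouched. It also shows the lid top at (620,290) leaning over the box, so the lid has come back to about 1.31 rad. Step 2 was already reached and held. With the lighter in hand, I'll push the lid's underside back with the gripper body, beside the pawl, so the paddle spring isn't involved.

Request:
carry_out(
  motion="-0.0062 -0.0163 0 0 0 4.04 255; -0.0062 -0.0163 0 0 0 4.04 255; -0.0062 -0.0163 0 0 0 4.04 255; -0.0062 -0.0163 0 0 0 4.04 255; -0.0062 -0.0163 0 0 0 4.04 255; -0.0062 -0.0163 0 0 0 4.04 255; -0.0062 -0.0163 0 0 0 4.04 255; -0.0062 -0.0163 0 0 0 4.04 255; -0.0062 -0.0163 0 0 0 4.04 255; -0.0062 -0.0163 0 0 0 4.04 255; -0.0062 -0.0163 0 0 0 4.04 255; -0.0062 -0.0163 0 0 0 4.04 255; 0 0 -0.02 0 0 0 255; 0 0 -0.02 0 0 0 255; 0 0 -0.02 0 0 0 255; 0 0 -0.007 0 0 0 255; 0 0 0 0 0 0 255; 0 0 0 0 0 0 255",
)

```text
time_s: 13.25
ee_pos: [0.4073, 0.0502, 0.0938]
eef_rot: [3.142, -0.001, -3.092]
force: [0.0, 0.5, 0.7]
grip_width: 0.023
grip_force: 15.0
```

```bash
python3 lid.py l4; python3 -c "
from h import *
print(ctrl.get_obs()['qpos'].round(2))"
```

```text
27 lid 1.3323441012367498 [ 0.24307686 -0.01809081]
[ 0.03  0.13  2.01 -0.    1.   -1.59]
```

Request:
carry_out(
  motion="0 -0.015 0 0 0 0 255; 0 -0.015 0 0 0 0 255; 0 -0.015 0 0 0 0 255; 0 -0.01 0 0 0 0 255; 0 -0.008 0 0 0 0 255; 0 -0.007 0 0 0 0 255; 0 -0.006 0 0 0 0 255; 0 -0.006 0 0 0 0 255; 0 0 0 0 0 0 255",
)

```text
time_s: 14.05
ee_pos: [0.4075, -0.0324, 0.0938]
eef_rot: [-3.142, 0.0, -3.093]
force: [0.3, 0.6, 0.1]
grip_width: 0.0233
grip_force: 15.0
```

```bash
python3 - <<'E'
from h import *
c=shot('side','side5'); i=c['pixels'][60:240,220:460]; cv2.imwrite('pics/s5.png',cv2.resize(i,(800,600),interpolation=3)[:,:,::-1])
E
python3 lid.py l5
```

```text
111 lid 1.3270149992674545 [ 0.24872821 -0.01966848]
```

View pics/s5.png

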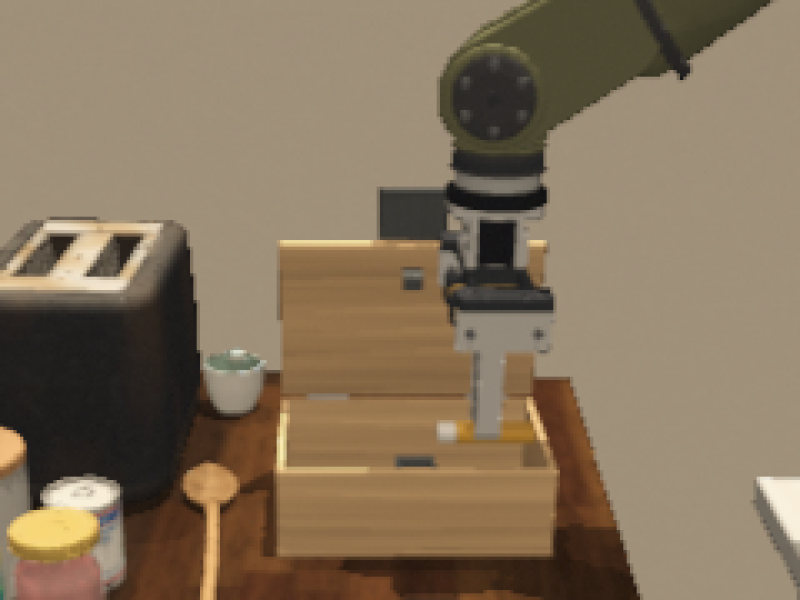

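The lighter is held level at (490,432) inside the box outline. The gripper body is in front of the lid, to the right of the pawl (412,280). I push slowly.

Request:
carry_out(
  motion="0 -0.005 0 0 0 0 255; 0 -0.005 0 0 0 0 255; 0 -0.005 0 0 0 0 255; 0 -0.005 0 0 0 0 255; 0 -0.005 0 0 0 0 255; 0 -0.005 0 0 0 0 255; 0 -0.005 0 0 0 0 255; 0 -0.005 0 0 0 0 255",
)

```text
time_s: 14.82
ee_pos: [0.409, -0.0727, 0.0952]
eef_rot: [-3.14, 0.004, -3.091]
force: [3.9, 2.1, 8.6]
grip_width: 0.0234
grip_force: 15.0
```

```bash
python3 lid.py l6
```

```text
311 lid 1.3516228480740484 [0.22275173 0.00202712]
```

```bash
sed -i 's/(b>-.1)&(b<-.03)/(b>.03)\&(b<.1)/; s/^c=shot.*;P=/import os\nc=dict(np.load(sys.argv[1]+".npz")) if os.path.exists(sys.argv[1]+".npz") else shot("side",sys.argv[1]);P=/' lid.py; for i in l1 l3 l4 l5 l6 l7; do python3 lid.py $i; done
python3 - <<'E'
from h import *
P=cloud(dict(np.load('l6.npz')))
# profile of gripper: points near x .36-.45
m=(P[...,0]>.36)&(P[...,0]<.45)&(P[...,2]>.08)&(P[...,2]<.3)&(P[...,1]>-.25)&(P[...,1]<.1)
for z in np.arange(.09,.3,.02):
    k=m&(abs(P[...,2]-z)<.01); print(round(z,2),np.percentile(P[k][:,1],[2,50,98]).round(3) if k.any() else None)
E
```

```text
840 lid 1.736330829869055 [-0.16706324  0.01226868]
90 lid 1.318008666751337 [ 0.25831346 -0.01994092]
767 lid 1.3226618491661948 [ 0.25335571 -0.01930075]
777 lid 1.3591161463312904 [ 0.21489959 -0.01647902]
811 lid 1.6308538995421855 [-0.06012988  0.00410871]
819 lid 1.631209826964948 [-0.06048711  0.00376959]
0.09 [-0.157 -0.151 -0.057]
0.11 [-0.159 -0.151 -0.048]
0.13 [-0.16  -0.153 -0.048]
0.15 [-0.157 -0.06  -0.047]
0.17 [-0.159 -0.052 -0.047]
0.19 [-0.164  0.006  0.009]
0.21 [-0.164  0.005  0.015]
0.23 [-0.17  -0.009  0.017]
0.25 [-0.175 -0.062 -0.054]
0.27 [-0.174 -0.059 -0.053]
0.29 [-0.074 -0.045 -0.035]
```

Request:
carry_out(
  motion="0 -0.004 0 0 0 0 255; 0 -0.004 0 0 0 0 255; 0 -0.004 0 0 0 0 255; 0 -0.004 0 0 0 0 255; 0 -0.004 0 0 0 0 255; 0 0 0 0 0 0 255",
)

```text
time_s: 15.42
ee_pos: [0.407, -0.0924, 0.0935]
eef_rot: [3.141, -0.001, -3.093]
force: [0.4, -0.0, -1.0]
grip_width: 0.0229
grip_force: 15.0
```

```bash
python3 lid.py l8
```

```text
841 lid 1.7709892622440953 [-0.20291091  0.0145713 ]
```

Slowly back, checking that the lid stays.

Request:
carry_out(
  motion="0 0.003 0 0 0 0 255; 0 0.004 0 0 0 0 255; 0 0.004 0 0 0 0 255; 0 0.005 0 0 0 0 255; 0 0.005 0 0 0 0 255; 0 0.005 0 0 0 0 255; 0 0.005 0 0 0 0 255; 0 0.005 0 0 0 0 255; 0 0 0 0 0 0 255",
)

```text
time_s: 16.22
ee_pos: [0.4073, -0.055, 0.0937]
eef_rot: [3.141, -0.0, -3.092]
force: [0.6, 0.4, 0.2]
grip_width: 0.0231
grip_force: 15.0
```

```bash
python3 lid.py l9
```

```text
838 lid 1.7766005449652904 [-0.20875994  0.01545481]
```

Request:
carry_out(
  motion="0 0 -0.012 0 0 0 255; 0 0 -0.015 0 0 0 255; 0 0 -0.015 0 0 0 255; 0 0 -0.014 0 0 0 255; 0 0 -0.01 0 0 0 255; 0 0 -0.006 0 0 0 255; 0 0 -0.004 0 0 0 255; 0 0 -0.003 0 0 0 255; 0 0 0 0 0 0 255; 0 0 0 0 0 0 255; 0 0 0 0 0 0 255",
)

```text
time_s: 17.18
ee_pos: [0.4076, -0.0559, 0.0152]
eef_rot: [-3.141, 0.001, -3.092]
force: [-0.5, -0.5, -0.2]
grip_width: 0.0234
grip_force: 15.0
```

Request:
carry_out(
  motion="0 0 -0.0015 0 0 0 255; 0 0 -0.001 0 0 0 255; 0 0 0 0 0 0 255; 0 0 0 0 0 0 230; 0 0 0 0 0 0 200; 0 0 0 0 0 0 170; 0 0 0 0 0 0 150; 0 0 0 0 0 0 150; 0 0 0 0 0 0 150; 0 0 0 0 0 0 150",
)

```text
time_s: 18.02
ee_pos: [0.4074, -0.0559, 0.0122]
eef_rot: [-3.142, 0.0, -3.092]
force: [-0.5, 0.5, -0.8]
grip_width: 0.0386
grip_force: 0.0
```

Request:
carry_out(
  motion="0 0 0.01 0 0 0 150; 0 0 0.02 0 0 0 150; 0 0 0.025 0 0 0 150; 0 0 0.025 0 0 0 150; 0 0 0.025 0 0 0 150; 0 0.025 0.025 0 0 0 150; 0 0.03 0.02 0 0 0 150; 0 0.035 0 0 0 0 150; 0 0.035 0 0 0 0 150; 0 0.035 0 0 0 0 150; 0 0.035 0 0 0 0 150; 0 0.035 0 0 0 0 150; 0 0 0 0 0 0 150; 0 0 0 0 0 0 150",
)

```text
time_s: 19.18
ee_pos: [0.407, 0.1752, 0.162]
eef_rot: [-3.141, -0.0, -3.089]
force: [-0.0, 0.0, 0.2]
grip_width: 0.0383
grip_force: 0.0
```

```bash
python3 lid.py l10
python3 - <<'E'
from h import *
c=shot('top','top4');P=cloud(c);z=P[:,:,2]
d=P[:,:,:2]-[.4629,-.0737]; a=d@[.049,-.999]; b=d@[.999,.049]
k=(abs(a)<.062)&(abs(b)<.1)&(z>.014)&(z<.03)
for s in(k&(b<0),k&(b>0)): print(s.sum(),a[s].min(),a[s].max(),b[s].min(),b[s].max(),z[s].mean(),z[s].std())
cv2.imwrite('pics/t4.png',cv2.resize(c['pixels'][140:300,180:420],(800,533),interpolation=3)[:,:,::-1])
E
```

```text
837 lid 1.7710112708732961 [-0.20293382  0.01487004]
282 -0.03166694663793818 -0.007685039437281132 -0.09449435419756622 -0.01876830943493158 0.01857762636347579 0.001909314443410804
305 -0.017349116894753797 0.037273179237339985 0.04275695599921892 0.08283391666115517 0.02295319001048883 0.00186205666898017
```

View pics/t4.png

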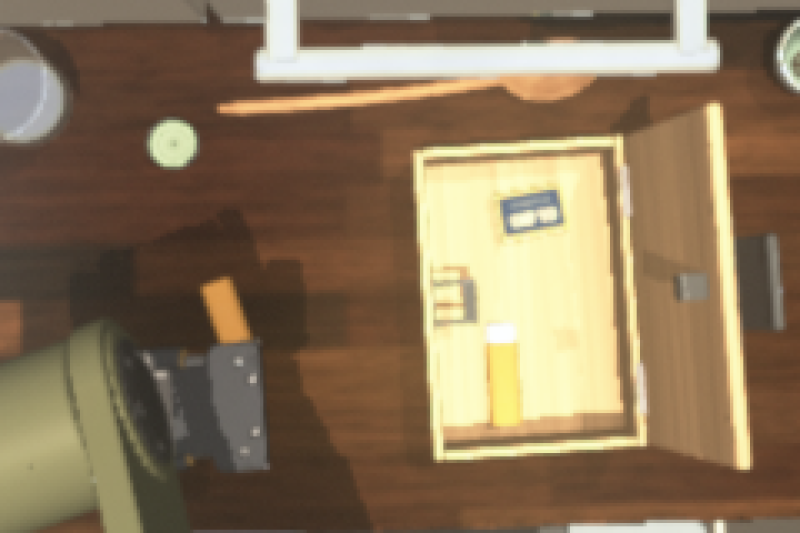

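The lighter lies flat at (503,375) on the box floor, with the matchbox at (532,210). The lid stands open at 1.77 rad and the arm is clear, so I hand in.

```bash
python3 -c "
from station import ctrl
print(ctrl.hand_in())"
```

```text
the job is handed in; nothing more can be done
None
```

The lighter lies flat on the box floor beside the matchbox, the lid stands open at about 1.77 rad, and the job is handed in with no verdict returned; the lid fell back to about 1.3 rad after its first opening (about 1.73 rad), so I pushed it open again before placing the lighter.

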